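# Close up the shoe-brush rack

### The arm

A 7-joint arm with a two-finger parallel gripper is mounted at the origin on the work surface. World frame = base frame: x ahead of the robot, y to its left, z up, the work surface at z = 0. Lengths are in m, angles in rad, forces in N, time in s.
With the tool pointing down it reaches from about 0.425 to 0.95 m from the base axis. Payload 4.7 kg.
Tool frame: the origin (TCP) lies midway between the tips of the shut fingers; the grasp point (between the pads) lies 19 mm behind it (arm.hold_point_z is the z of the grasp point in the tool frame, in m); z points along the fingers, y is the line along which they close (so a half turn about z gives the same grasp; the last joint's range is limited). The gripper opens to 85 mm and grips with 20 to 120 N. Pads are 22 mm wide; open, the fingers measure 114 mm over their backs; the gripper's body (76 mm by 85 mm) begins 54 mm behind the grasp point. The pads swing forward as they close: fully open they stand 13 mm farther back than shut.
Start: joints at [1.171, 0.469, -0.049, 1.532, 0.024, 1.141, -0.082], TCP at [0.245, -0.629, 0.231] pointing down, gripper open.
Joint ranges: [-2.59, 2.59], [-0.33, 1.99], [-1.39, 1.29], [0.1, 2.45], [-1.04, 4.18], [0.21, 1.99], [-2.66, 2.66]. Speed limits (rad/s): [2.57, 2.57, 3.14, 3.14, 3.14, 3.14, 3.14].

### API

Orientations are given as a unit quaternion [x, y, z, w].
In Python, from cell import arm, cams, order gives the robot as it stands.
- The arm moves only by the shell command python3 -m handwheel 'ROWS' [FORCE]. ROWS is JSON, one flat list of numbers, 5 for each row, row after row: the closure, from -1 (fully open) to 1 (shut), then the shift along the tool's x, y, z in mm, then the turn about the tool's z in rad. A call has 1 to 10 rows; each row is the pose to reach, as a shift and turn from the pose commanded when the call began, along the tool's axes at that moment; what a row does not reach only later rows make up. A row lasts 1/8 s, in which the tool goes at most 62.5 mm and 10.7 degrees, less where a joint would pass 70% of its speed; a pose out of reach is approached as far as the arm can. A call with a gripper value outside its range is refused whole. The fingers move at their own pace and stop on an object; FORCE is the grip in N (left out, the last holds). Time passes only in rows, so rows that repeat a pose let the fingers close. It gives the time, the measured TCP pose, the force, the opening and the grip force at its end, in the units of the state.
- arm.state(): the state, without advancing time (a new reading comes with each control period).
- cams.camera(name): name is "scene" or "top" or "wrist"; returns the picture (400x640x3 uint8, blue, green, red); there is no depth.
- cams.camera_model(name): a dict with "mtx" (3x3 intrinsics, pixels), "k1" (the pictures are not rectified: a ray, as slopes to the right and down, at radius r is drawn at 1 + k1 r^2 times it, then the intrinsics apply), "R" (3x3) and "t" (3): a world point X has camera coordinates R X + t. Camera axes: x right, y down, z forward; pixel columns grow to the right and rows downward; lengths in m; the calibration is good to about 2 mm. A picture is of the moment at which its call begins: read the wrist's pose just before it. camera_model takes no time and is no camera call; for the wrist camera it gives the pose at the moment of the call.
- order.close_job(): hands the job in; it is judged then, once.
The state is a dict: "t": time; "joint_positions": joint angles; "qd": joint speeds; "joint_torque": joint torques, N m; "position": TCP position; "eef_rot": TCP orientation; "force": force on the tool from outside, world axes, zero at the start; "wrist_torque": the same for the moment, N m; "gripper_width": opening from 0.0 (shut) to 1.0 (fully open); "gripper_force": force on a finger pad.
Only numpy, scipy, OpenCV 4.12 (cv2) and the standard library are available. Lean on these libraries where they do the work, as an engineer would, in place of code of your own. Each camera call takes 0.05 s, during which the arm holds its last target. There are 200 camera calls.

### The job

Get the white shoe-brush rack ready and close it, leaving the other things on the table where they are. With the red keeper bar still wide open, lift the blue jar away from in front of the rack and stand it upright, wholly on the round cork mat, and push every brush that sticks out of the rack fully home against the rear stop of its bay. Only then swing the keeper bar shut across the front of the rack until it snaps past the sprung brass roller and stays in its detent.

Things in the scene. Friction and masses are not known exactly. Their poses are not given: they have to be found in the camera images.
- rack: fixed white slotted metal rack, 170 deep (x), 166 wide (y). Origin at the centre of its underside on the table; x points from the open front to the rear stop, y to its left, z up. Floor 10 high; three bays 50 wide centred at y = -54, 0, 54 mm between 4 mm walls 40 high; floor and walls begin at x = -85. Rear stop: face at x = 70, 70 high. Catch post at x = -122 to -80, y = -81 to -123, 67 high.
- keeper (a joint): angle of the red keeper bar about its vertical hinge, rad: 0 = fully shut across the bays (bar along rack -y); it grows as the free end swings out towards the robot (1.57 = along rack -x; limit 2.1). Friction holds it where it is left. The sprung roller is met at about 0.11 and its crest passed at 0.05, needing some 4 N at the bar's end; past it the roller holds the bar at 0 to 0.02.
- keeper_hinge (a point): point on the keeper's hinge axis at the bar's mid-height, 55 mm above the table (rack x = -100, y = 95 mm); post 16 mm across. The bar is a flat strip 6 thick, 20 high (45 to 65 mm above the table), ending 198 mm from the axis. At angle a it points along rack (-sin a, -cos a); its outer face, the one to push to shut it, looks along rack (-cos a, sin a). The polish tin passes under the bar.
- keeper_end (a point): point on the bar's centre line near its free end, 205 mm from the hinge axis, at mid-height, on a steel nose 12 mm across that ends at 225 mm
- brush_a: wooden shoe brush, 140 long (x), 46 wide (y), 45 high, bristles up; origin at the centre of its underside, +x to the rear of the rack. Three brushes lie on the floor of the rack's bays in any order. Fully home: origin at rack x = 0; sticking out by d (0 to 50 mm): origin at rack x = -d, front end face at rack x = -70 mm - d. Colour: dark wood, black bristles.
- brush_b: wooden shoe brush, 140 long (x), 46 wide (y), 45 high, bristles up; origin at the centre of its underside, +x to the rear of the rack. Three brushes lie on the floor of the rack's bays in any order. Fully home: origin at rack x = 0; sticking out by d (0 to 50 mm): origin at rack x = -d, front end face at rack x = -70 mm - d. Colour: light wood, cream bristles.
- brush_c: wooden shoe brush, 140 long (x), 46 wide (y), 45 high, bristles up; origin at the centre of its underside, +x to the rear of the rack. Three brushes lie on the floor of the rack's bays in any order. Fully home: origin at rack x = 0; sticking out by d (0 to 50 mm): origin at rack x = -d, front end face at rack x = -70 mm - d. Colour: medium wood, brown bristles.
- blue_jar: blue plastic storage jar with a white twist cap, closed, about 0.3 kg: body 64 mm across and 103 high, cap 58 mm across, 130 mm high overall; origin at the centre of its underside, z up. It stands in front of the rack in the bar's path.
- cork_mat: round cork mat fixed on the table, 110 mm across, 3 mm thick, at the left or right side of the rack; origin at the centre of its underside
- glass_jar: green glass jar with steel lid, 76 mm across, 114 high, at the side of the rack where the mat is not; leave alone; origin at the centre of its underside
- polish_bottle: white bottle with yellow label and black cap, 58 mm across, 165 high, near the open bar's outer side; leave alone; origin at the centre of its underside
- mug: white mug, 76 mm across, 85 high, with a handle; leave alone; origin at the centre of its underside
- polish_tin: flat round polish tin with a red lid rim, 80 mm across, 24 high; leave alone; origin at the centre of its underside
- shoehorn: curved orange plastic shoehorn lying on the table, 170 mm long (x), 22 to 41 wide, 20 high; leave alone; origin at its middle, table level
- carton: cardboard carton, 70 by 50 by 95 high, green band; leave alone; origin at the centre of its underside
There are look-alikes about, which are no part of the job. What is shaped like the brush_b but orange or pink is not meant.

How it is judged:
By the outcome, as a careful person would: the job done as asked, in the order asked, and still so for the second after the job is handed in, with the robot touching nothing.
It also fails if it takes over 64 s, if anything falls off the work surface, if the arm or the gripper's body presses on something with over 40 N, if the wrist force passes 120 N, or if a joint passes its speed limit or range.

## Working session

There is one attempt and no reset: what is moved stays moved. The work goes in short steps, Python scripts to look and compute and a shell command to move; the robot and the scene stay as the last step left them, time stands still between calls to the robot, and variables do not carry over. Pictures are saved under pics/ and viewed, at most 10 in all, crops included, and the job is handed in when it is done.

```bash
ls; mkdir -p pics; cat > h.py <<'E'
import numpy as np, cv2
from cell import arm,cams,order
from scipy.spatial.transform import Rotation as Rn
def ray(m,px):
    K=np.array(m["mtx"]);k=m["k1"];R=np.array(m["R"]);t=np.array(m["t"])
    p=cv2.undistortPoints(np.array(px,float).reshape(-1,1,2),K,np.array([k,0,0,0,0.]),None,None,None,(3,50,1e-9)).reshape(-1,2) if 0 else cv2.undistortPoints(np.array(px,float).reshape(-1,1,2),K,np.array([k,0,0,0,0.])).reshape(-1,2)
    d=np.c_[p,np.ones(len(p))]@R
    return -R.T@t,d
def plane(m,px,z):
    c,d=ray(m,px); return c+d*((z-c[2])/d[:,2])[:,None]
def tri(m1,p1,m2,p2):
    c1,d1=ray(m1,[p1]);c2,d2=ray(m2,[p2]);d1=d1[0];d2=d2[0]
    s=np.linalg.lstsq(np.c_[d1,-d2],c2-c1,rcond=None)[0]
    a=c1+s[0]*d1;b=c2+s[1]*d2
    return (a+b)/2,np.linalg.norm(a-b)
def proj(m,X):
    R=np.array(m["R"]);return cv2.projectPoints(np.array(X,float).reshape(-1,1,3),cv2.Rodrigues(R)[0],np.array(m["t"],float),np.array(m["mtx"]),np.array([m["k1"],0,0,0,0.]))[0].reshape(-1,2)
E
python3 - <<'E'
from h import *
for n in("scene","top"):
    im=cams.camera(n);cv2.imwrite(f"pics/{n}0.png",im);m=cams.camera_model(n);print(n,np.round(-np.array(m["R"]).T@np.array(m["t"]),3),m["k1"],np.round(m["mtx"],1).tolist())
s=arm.state();print(s["position"],s["eef_rot"],arm.hold_point_z,s["t"])
E
```

```text
pics
scene [ 1.186 -0.209  1.152] -0.07403170816248698 [[462.3, 0.0, 313.8], [0.0, 462.3, 198.9], [0.0, 0.0, 1.0]]
top [0.395 0.024 1.488] -0.03501627828395633 [[457.5, 0.0, 322.1], [0.0, 457.5, 198.3], [0.0, 0.0, 1.0]]
[ 0.24440202 -0.62863977  0.2303479 ] [ 9.82863577e-01  1.84332303e-01 -1.89314299e-04 -8.68612048e-04] -0.0187 0.1
```

View pics/top0.png

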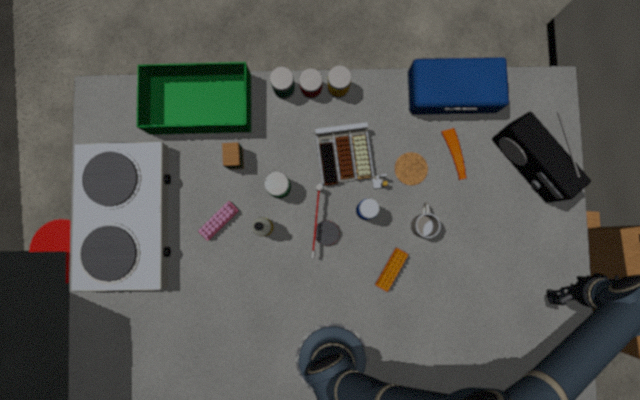

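View pics/scene0.png

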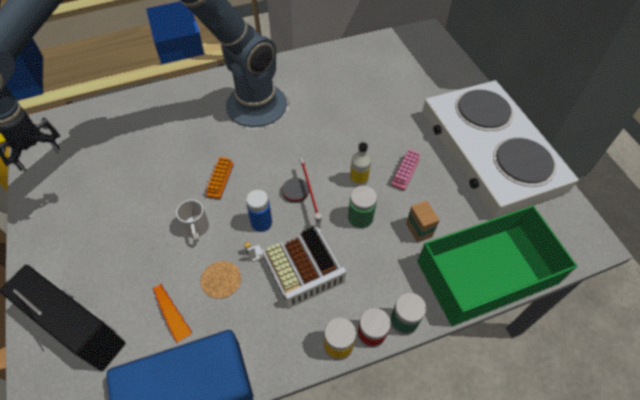

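The top view shows the rack at about (345,155), keeper hinge (320,188), bar end (315,257), blue jar with white cap (368,209), mat (411,168), green jar (277,185) and bottle (262,228). The brush-shaped look-alikes are pink (220,220) and orange (393,270). The three brushes in the rack (black, brown, cream) are the ones meant. I'll confirm that in an enlarged crop.

```bash
python3 - <<'E'
from h import *
a=cv2.imread("pics/top0.png")[110:270,290:440];b=cv2.imread("pics/scene0.png")[150:310,200:380]
a=cv2.resize(a,(450,480),interpolation=3)[:, :400];b=cv2.resize(b[80:,40:160],(400,267),interpolation=3)
o=np.zeros((480,800,3),np.uint8);o[:,:400]=a;o[:267,400:]=b
cv2.imwrite("pics/c1.png",o)
# mat and jar blobs
for n in("top","scene"):
    im=cv2.imread(f"pics/{n}0.png");hsv=cv2.cvtColor(im,cv2.COLOR_BGR2HSV)
    for nm,lo,hi in(("blue",(105,120,40),(130,255,255)),("cork",(8,60,90),(18,190,255)),("red",(0,120,60),(6,255,255)),("red2",(174,120,60),(180,255,255)),("white",(0,0,150),(180,50,255)),("cream",(20,40,120),(35,200,255)),("black",(0,0,0),(180,255,40))):
        k=cv2.inRange(hsv,lo,hi);c,l,s,ct=cv2.connectedComponentsWithStats(k)
        for i in range(1,c):
            if s[i,4]>12 and 200<ct[i,0]<460 and 100<ct[i,1]<320: print(n,nm,s[i].tolist(),ct[i].round(1).tolist())
E
```

```text
top blue [357, 206, 9, 14, 29] [359.6, 213.1]
top cork [441, 127, 25, 46, 87] [454.9, 143.0]
top cork [445, 141, 6, 11, 15] [447.7, 146.1]
top cork [222, 142, 17, 24, 369] [230.1, 153.3]
top cork [394, 152, 34, 34, 891] [410.6, 168.3]
top cork [453, 161, 6, 16, 22] [456.0, 168.4]
top cork [375, 247, 34, 45, 147] [390.8, 269.1]
top red [315, 191, 5, 36, 49] [316.7, 209.1]
top red [313, 228, 4, 22, 33] [314.1, 237.4]
top white [316, 123, 51, 9, 144] [340.4, 127.3]
top white [266, 173, 21, 20, 177] [274.3, 183.5]
top white [374, 180, 7, 7, 41] [376.7, 182.9]
top white [361, 199, 17, 17, 227] [369.0, 207.5]
top white [424, 222, 8, 13, 66] [427.4, 228.0]
top cream [353, 135, 17, 40, 333] [361.2, 155.0]
top black [141, 71, 110, 64, 898] [208.9, 122.5]
top black [410, 96, 95, 19, 530] [451.8, 109.8]
top black [320, 143, 17, 42, 481] [328.3, 163.4]
top black [227, 146, 17, 23, 95] [237.9, 161.4]
top black [278, 188, 13, 10, 29] [284.9, 193.9]
top black [255, 223, 8, 7, 43] [258.5, 225.9]
scene blue [249, 205, 22, 26, 377] [260.4, 219.2]
scene cork [205, 156, 29, 43, 191] [218.9, 175.1]
scene
[... 673 characters left out ...]
[274.9, 244.5]
scene white [248, 243, 19, 17, 136] [257.5, 250.1]
scene white [199, 264, 6, 6, 14] [201.4, 266.6]
scene white [293, 266, 6, 11, 14] [295.4, 270.6]
scene white [275, 275, 6, 11, 17] [277.0, 279.5]
scene white [394, 288, 9, 7, 21] [398.6, 290.9]
scene white [396, 292, 29, 29, 650] [410.3, 306.2]
scene white [387, 294, 6, 5, 13] [389.5, 295.7]
scene white [354, 298, 6, 6, 20] [356.7, 300.2]
scene white [354, 306, 6, 6, 14] [356.4, 308.6]
scene cream [244, 241, 7, 7, 29] [246.7, 244.2]
scene cream [266, 244, 33, 46, 684] [282.4, 266.3]
scene black [434, 126, 7, 8, 43] [436.8, 129.4]
scene black [360, 144, 6, 7, 37] [362.5, 147.0]
scene black [303, 228, 30, 42, 556] [317.2, 248.9]
```

View pics/c1.png

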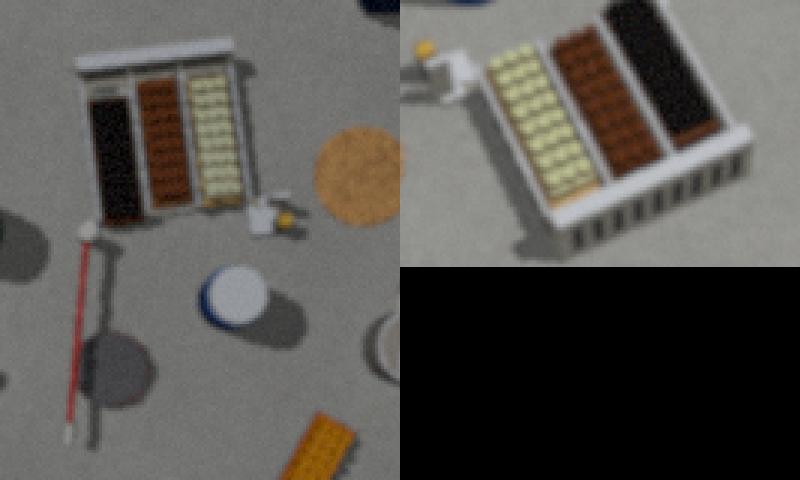

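Crop: black brush (left bay) clearly sticks out at its front, cream (right) and brown (middle) look about home but need a closer look; the bar is wide open over the tin. The pink/orange ones lie on the table away from the rack. Next I'll compute coarse positions and bring the wrist camera over.

```bash
python3 - <<'E'
from h import *
T=cams.camera_model("top");S=cams.camera_model("scene");W=cams.camera_model("wrist")
f=lambda a,b:print(np.round(tri(T,a,S,b)[0],4),round(tri(T,a,S,b)[1],4))
f((369,207.5),(256.4,197.2));f((410.6,168.3),(220.4,279.2))
f((319.5,186.5),(318.3,214.8))
print(plane(T,[(369,207.5)],.13),plane(S,[(256.4,197.2)],.13),plane(T,[(410.6,168.3)],.003),plane(S,[(220.4,279.2)],.003))
print("hinge,end",plane(T,[(319.5,186.5),(313,252.5)],.065))
print("stop ends z.07",plane(T,[(316,133),(368,126)],.07))
s=arm.state();R=Rn.from_quat(s["eef_rot"]).as_matrix();Rw=np.array(W["R"]);cw=-Rw.T@np.array(W["t"])
print("cam in tool",R.T@(cw-s["position"]),"axes",np.round(R.T@Rw.T,2).tolist(),np.round(W["mtx"],0).tolist());print(np.round(R,3).tolist())
E
```

```text
[ 0.4732 -0.119   0.1295] 0.0002
[ 0.6073 -0.2738 -0.0037] 0.0002
[0.546  0.0293 0.0696] 0.0042
[[ 0.473152   -0.11881479  0.13      ]] [[ 0.47345305 -0.11913872  0.13      ]] [[ 0.60630096 -0.27257942  0.003     ]] [[ 0.61067825 -0.27335268  0.003     ]]
hinge,end [[0.54588845 0.02728786 0.065     ]
 [0.34111718 0.05160218 0.065     ]]
stop ends z.07 [[ 0.71490822  0.03482993  0.07      ]
 [ 0.73403948 -0.12960946  0.07      ]]
cam in tool [ 0.06440421  0.00087897 -0.1421856 ] axes [[0.0, -0.97, -0.26], [1.0, 0.0, 0.0], [-0.0, -0.26, 0.97]] [[354.0, 0.0, 319.0], [0.0, 354.0, 202.0], [0.0, 0.0, 1.0]]
[[0.932, 0.362, -0.001], [0.362, -0.932, 0.002], [-0.0, -0.002, -1.0]]
```

```bash
python3 -m handwheel '[-1,40,-30,-10,0.05, -1,90,-75,-20,0.1, -1,140,-115,-40,0.15, -1,190,-160,-40,0.2, -1,240,-205,-40,0.255, -1,290,-250,-40,0.255, -1,345,-295,-40,0.255, -1,400,-340,-40,0.255, -1,440,-375,-40,0.255, -1,457,-389,-40,0.255]' 60
python3 - <<'E'
from h import *
s=arm.state();m=cams.camera_model("wrist");im=cams.camera("wrist");cv2.imwrite("pics/w1.png",im)
import pickle;pickle.dump((m,s),open("w1.pkl","wb"))
print(s["t"],s["position"],s["eef_rot"],s["qd"],s["force"])
E
```

```text
t: 1.35
position: [0.5302, -0.0985, 0.2711]
eef_rot: [0.998, 0.059, -0.0, -0.0]
force: [0.7, -0.3, 0.3]
gripper_width: 0.999
gripper_force: 0.0
1.35 [ 0.53015797 -0.09854088  0.2711373 ] [ 9.98286733e-01  5.85114101e-02 -9.06320354e-05 -7.87494752e-05] [-0.59188649  0.22108594 -0.22577251 -0.25644479  0.13342082  0.06462516
 -0.86030856] [ 0.71335464 -0.3171551   0.33015754]
```

View pics/w1.png

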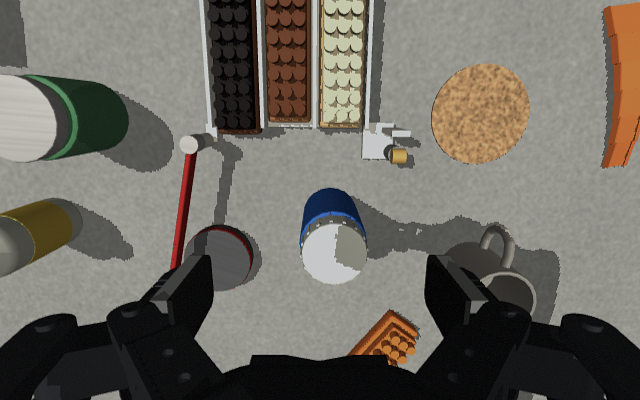

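Wrist view: blue jar cap at (334,250), mat (481,113), brush fronts black (238,132), brown (289,123), cream (341,126), bar hinge (188,144), bottle (35,235), tin (222,258), brass roller (398,156). The orange look-alike is at (385,340) on the table and I'll leave it alone. Now the precise measurement.

```bash
python3 - <<'E'
from h import *
import pickle
m,s=pickle.load(open("w1.pkl","rb"));T=cams.camera_model("top");S=cams.camera_model("scene")
im=cv2.imread("pics/w1.png");hsv=cv2.cvtColor(im,cv2.COLOR_BGR2HSV)
k=cv2.inRange(hsv,(8,50,100),(20,200,255));k[:,:420]=0;k[:,540:]=0;k[180:]=0
k=cv2.morphologyEx(k,cv2.MORPH_CLOSE,np.ones((9,9)));c=max(cv2.findContours(k,0,1)[0],key=cv2.contourArea)
e=cv2.fitEllipse(cv2.convexHull(c));print("mat",e,plane(m,[e[0]],.003));print(tri(m,e[0],T,(410.6,168.3)))
P=plane(m,cv2.convexHull(c).reshape(-1,2),.003);print("mat circ",cv2.minEnclosingCircle(P[:,:2].astype(np.float32)))
print("jar proj",proj(m,[(.4732,-.119,.13)]),plane(m,[(334,251)],.13),tri(m,(334,251),T,(369,207.5)))
h=np.array([.546,.027]);f=.116
print("hinge wrist z.067",plane(m,[(188,144)],.067),tri(m,(188,144),T,(319.5,186.5)))
A=np.array([[np.cos(f),-np.sin(f)],[np.sin(f),np.cos(f)]]);o=h-A@[-.1,.095];print("rack o",o)
for n,p in dict(bl=(238,132),br=(289,123),cr=(341,126)).items():
    for z in(.02,.035): print(n,z,((plane(m,[p],z)[0,:2]-o)@A).round(4))
print("walls front",[((plane(m,[p],.04)[0,:2]-o)@A).round(4).tolist() for p in((212,128),(263,127),(315,126),(365,125))])
for n,p,z in(("bottle top",(258.5,225.9),.165),("glass",(277,183),.114),("tin",(328,233),.02)): print(n,plane(T,[p],z)[0])
# wood/brush column profile
for x in(238,289,341): print(x,[im[r,x].tolist() for r in range(112,140,2)])
E
```

```text
mat ((480.1192932128906, 113.1606216430664), (93.41847229003906, 105.19276428222656), 38.804317474365234) [[ 0.61005523 -0.27324393  0.003     ]]
(array([ 0.60856321, -0.27416974, -0.00106168]), np.float64(0.00363161892313987))
mat circ ((0.6080982685089111, -0.273350328207016), 0.055371806025505066)
jar proj [[333.01145663 255.82119902]] [[ 0.47773985 -0.1192704   0.13      ]] (array([ 0.47371223, -0.1200311 ,  0.12019862]), np.float64(0.0003629408214573834))
hinge wrist z.067 [[0.54576764 0.02980928 0.067     ]] (array([0.54581131, 0.02771208, 0.07165252]), np.float64(0.0015235230522450364))
rack o [ 0.65632326 -0.05578755]
bl 0.02 [-0.0914  0.0591]
bl 0.035 [-0.0905  0.0558]
br 0.02 [-0.0817  0.0032]
br 0.035 [-0.0811  0.002 ]
cr 0.02 [-0.0848 -0.0533]
cr 0.035 [-0.0841 -0.0524]
walls front [[-0.0861, 0.0813], [-0.085, 0.0285], [-0.0839, -0.0252], [-0.0827, -0.0768]]
bottle top [0.42455507 0.20568604 0.165     ]
glass [0.55401571 0.15541169 0.114     ]
tin [0.40047871 0.00323928 0.02      ]
238 [[5, 6, 6], [10, 10, 12], [23, 24, 27], [0, 0, 0], [0, 0, 0], [2, 4, 5], [5, 9, 8], [9, 9, 9], [6, 5, 5], [22, 33, 54], [29, 44, 73], [47, 52, 55], [75, 79, 79], [98, 104, 104]]
289 [[41, 61, 103], [26, 42, 72], [19, 31, 51], [37, 58, 86], [35, 56, 83], [83, 93, 97], [133, 146, 149], [126, 135, 138], [106, 111, 111], [147, 155, 154], [146, 152, 154], [143, 149, 150], [144, 150, 150], [145, 152, 152]]
341 [[168, 200, 197], [169, 201, 197], [170, 201, 198], [168, 200, 197], [172, 204, 200], [113, 144, 159], [82, 117, 143], [87, 126, 152], [66, 70, 72], [82, 86, 87], [155, 162, 161], [152, 160, 160], [145, 152, 151], [140, 147, 147]]
```

```bash
python3 -m handwheel '[-1,-30,7,0,0, -1,-59,14,20,0, -1,-59,14,50,0, -1,-59,14,75,0]' 
python3 - <<'E'
from h import *
s=arm.state();m=cams.camera_model("wrist");im=cams.camera("wrist");cv2.imwrite("pics/w2.png",im)
print(s["t"],s["position"],np.abs(s["qd"]).max());R=Rn.from_quat(s["eef_rot"]).as_matrix()
hsv=cv2.cvtColor(im,cv2.COLOR_BGR2HSV)
k=cv2.inRange(hsv,(105,110,40),(130,255,255));c,l,st,ct=cv2.connectedComponentsWithStats(k);print([(st[i].tolist(),ct[i].round(1).tolist()) for i in range(1,c) if st[i,4]>300])
k=cv2.inRange(hsv,(0,0,120),(180,40,255));c,l,st,ct=cv2.connectedComponentsWithStats(k);print([(st[i].tolist(),ct[i].round(1).tolist()) for i in range(1,c) if st[i,4]>1500 and 200<ct[i,0]<440])
print("pred centre",proj(m,[(.4735,-.1193,.13)]),"radius pts",proj(m,[(.4735,-.1193+.029,.13),(.4735,-.1193-.029,.13),(.4735,-.1193+.032,.103),(.4735,-.1193-.032,.103)]).round(1).tolist())
print("tool delta to jar", R.T@(np.array([.4735,-.1193,.0665])-s["position"]))
E
```

```text
t: 1.9
position: [0.4717, -0.1222, 0.1953]
eef_rot: [0.998, 0.057, -0.0, 0.0]
force: [0.3, -1.1, 0.1]
gripper_width: 0.998
gripper_force: 0.0
1.9 [ 0.47169707 -0.12215792  0.19529994] 0.4491516154824692
[([270, 142, 88, 49, 1161], [314.8, 157.8])]
[([178, 0, 462, 373, 99291], [412.2, 179.8])]
pred centre [[312.44176932 213.37013635]] radius pts [[265.2, 208.1], [359.3, 218.6], [266.5, 196.8], [359.3, 207.2]]
tool delta to jar [ 0.0021992  -0.00265561  0.12879811]
```

```bash
python3 -m handwheel '[-1,1,-2,30,0, -1,1,-2,70,0, -1,1,-2,105,0, -1,1,-2,128,0, -1,1,-2,128,0]' && python3 -m handwheel '[1,0,0,0,0, 1,0,0,0,0, 1,0,0,0,0, 1,0,0,0,0, 1,0,0,0,0, 1,0,0,0,0]' 50
```

```text
t: 2.58
position: [0.4722, -0.1195, 0.0672]
eef_rot: [0.998, 0.058, -0.002, -0.001]
force: [0.3, 0.1, -0.0]
gripper_width: 1.001
gripper_force: 0.0
t: 3.32
position: [0.4745, -0.1196, 0.0699]
eef_rot: [0.998, 0.058, 0.001, 0.0]
force: [-0.6, 0.7, 5.9]
gripper_width: 0.734
gripper_force: 54.3
```

```bash
python3 -m handwheel '[1,0,0,-30,0, 1,0,0,-60,0, 1,0,0,-90,0, 1,30,45,-90,0, 1,60,90,-90,0, 1,90,135,-90,0, 1,115,168,-90,0, 1,115,168,-90,0, 1,115,168,-60,0, 1,115,168,-60,0]' && python3 - <<'E'
from h import *
s=arm.state();R=Rn.from_quat(s["eef_rot"]).as_matrix();print(s["position"],R.T@(np.array([.6085,-.2735,.073])-s["position"]),s["force"])
im=cams.camera("wrist");m=cams.camera_model("wrist");t=cams.camera("top");cv2.imwrite("pics/w3.png",im)
E
```

```text
t: 4.58
position: [0.6039, -0.2717, 0.1254]
eef_rot: [0.998, 0.058, -0.004, -0.002]
force: [-0.7, -0.1, -4.7]
gripper_width: 0.736
gripper_force: 56.6
[ 0.60392145 -0.271653    0.12537473] [0.00469318 0.00256397 0.05233438] [-0.70004158 -0.12682597 -4.65360392]
```

View pics/w3.png

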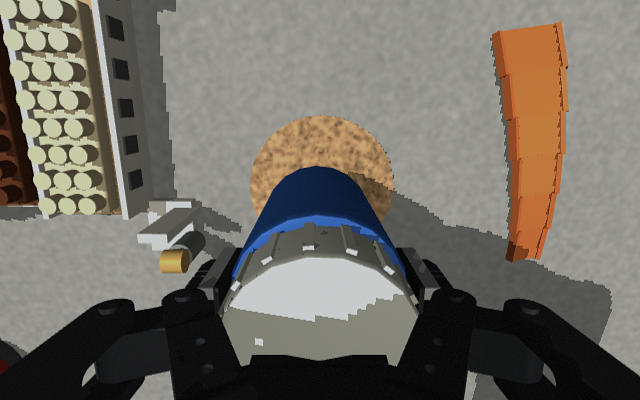

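The jar is held upright over the mat (mat centre about (322,185), jar axis at column 320). I'll correct by +4/+2 mm and lower it.

```bash
python3 -m handwheel '[1,4,2,20,0, 1,4,2,40,0, 1,4,2,48,0, 1,4,2,51,0, 1,4,2,51,0, 1,4,2,51,0]'
```

```text
t: 5.42
position: [0.6117, -0.2749, 0.078]
eef_rot: [0.998, 0.058, 0.001, 0.0]
force: [-0.1, 1.2, -4.2]
gripper_width: 0.734
gripper_force: 56.7
```

```bash
python3 -m handwheel '[1,-2,-1,2,0, 1,-2,-1,4,0, 1,-2,-1,4,0, 1,-2,-1,4,0]'
```

```text
t: 5.92
position: [0.6092, -0.2739, 0.0733]
eef_rot: [0.998, 0.058, 0.0, 0.0]
force: [0.2, 0.0, -4.0]
gripper_width: 0.734
gripper_force: 56.9
```

```bash
python3 -m handwheel '[1,0,0,1,0, 1,0,0,2,0, 1,0,0,2,0, 1,0,0,2,0]'
```

```text
t: 6.42
position: [0.6096, -0.2739, 0.073]
eef_rot: [0.998, 0.058, 0.0, 0.0]
force: [-3.8, 0.5, 5.7]
gripper_width: 0.737
gripper_force: 58.0
```

Contact with the mat, so release and rise.

```bash
python3 -m handwheel '[0,0,0,-1,0, -0.6,0,0,-1,0, -1,0,0,-1,0, -1,0,0,-1,0, -1,0,0,-1,0, -1,0,0,-30,0, -1,0,0,-70,0, -1,-20,0,-120,0, -1,-60,-10,-150,0, -1,-60,-10,-150,0]' && python3 - <<'E'
from h import *
im=cams.camera("wrist");m=cams.camera_model("wrist");cv2.imwrite("pics/w4.png",im);t=cams.camera("top");cv2.imwrite("pics/t4.png",t)
s=arm.state();print(s["position"],s["eef_rot"])
o=np.array([.6563,-.0558]);f=.116;A=np.array([[np.cos(f),-np.sin(f)],[np.sin(f),np.cos(f)]])
R=Rn.from_quat(s["eef_rot"]).as_matrix()
for x,y in((-.15,.054),(-.15,0),(-.15,-.054)): 
    w=o+A@[x,y];print(w,(R.T@(np.r_[w,.03]-s["position"])*1000).round(1))
S=cams.camera("scene");cv2.imwrite("pics/s4.png",S)
for n,i in(("top",t),("scene",S)):
    k=cv2.inRange(cv2.cvtColor(i,cv2.COLOR_BGR2HSV),(0,0,140),(180,50,255));c,l,st,ct=cv2.connectedComponentsWithStats(k)
    M=cams.camera_model(n);p=proj(M,[(.6085,-.2735,.133)])[0];print(n,p,[ct[j].round(1).tolist() for j in range(1,c) if st[j,4]>60 and np.hypot(*(ct[j]-p))<15])
E
```

```text
t: 7.68
position: [0.5476, -0.272, 0.2246]
eef_rot: [0.998, 0.057, 0.002, 0.002]
force: [0.3, -0.8, -0.7]
gripper_width: 1.002
gripper_force: 0.0
[ 0.54845431 -0.27099872  0.22154165] [9.98331029e-01 5.77485718e-02 4.48883232e-04 2.38982050e-04]
[ 0.50105811 -0.01952391] [ -18.3 -255.4  191.4]
[ 0.50730807 -0.073161  ] [ -18.2 -201.4  191.4]
[ 0.51355803 -0.1267981 ] [ -18.2 -147.4  191.4]
top [419.28879114 161.28870367] [[418.7, 160.7]]
scene [211.12552883 256.45869939] []
```

View pics/w4.png

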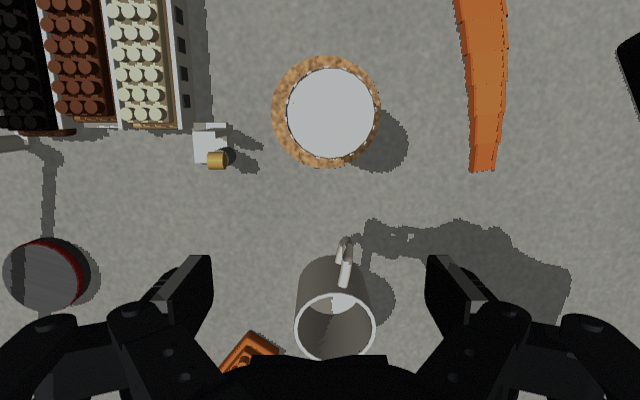

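The jar stands upright in the middle of the mat (cap at (331,113) within the cork ring). Now shut the fingers and go in front of the left bay (black brush).

```bash
python3 -m handwheel '[1,-5,-50,0,0, 1,-10,-100,0,0, 1,-18,-150,0,0, 1,-18,-200,0,0, 1,-18,-255,0,0, 1,-18,-255,50,0, 1,-18,-255,100,0, 1,-18,-255,150,0, 1,-18,-255,196,0, 1,-18,-255,196,0]' && python3 - <<'E'
from h import *
s=arm.state();o=np.array([.6563,-.0558]);f=.116;A=np.array([[np.cos(f),-np.sin(f)],[np.sin(f),np.cos(f)]])
print((s["position"][:2]-o)@A,s["position"],s["eef_rot"])
im=cams.camera("wrist");cv2.imwrite("pics/w5.png",im)
E
```

```text
t: 9.07
position: [0.498, -0.0191, 0.0214]
eef_rot: [0.998, 0.059, -0.005, -0.001]
force: [-0.1, -0.0, 0.2]
gripper_width: 0.002
gripper_force: 0.0
[-0.15294407  0.05477908] [ 0.49804365 -0.01909081  0.02140172] [ 9.98275405e-01  5.85059843e-02 -4.77467056e-03 -6.83498276e-04]
```

View pics/w5.png

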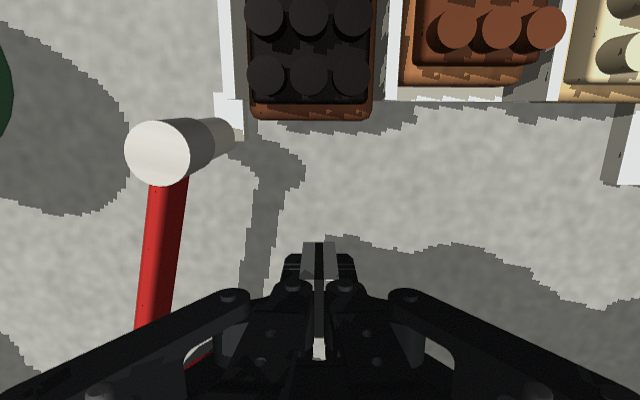

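Shut fingers at column 320 in front of the black brush (front edge at about (312,115)); the hinge post is off left at (157,150). I'll raise by 7 mm and shift 5 mm away from the post, then push.

```bash
python3 -m handwheel '[1,10,5,-7,0, 1,25,5,-7,0, 1,38,5,-7,0, 1,46,5,-7,0, 1,52,5,-7,0, 1,58,5,-7,0, 1,63,5,-7,0, 1,66,5,-7,0, 1,66,5,-7,0]'; python3 -c "
from h import *
s=arm.state();o=np.array([.6563,-.0558]);f=.116;A=np.array([[np.cos(f),-np.sin(f)],[np.sin(f),np.cos(f)]])
print((s['position'][:2]-o)@A)"
```

```text
t: 10.25
position: [0.5676, -0.017, 0.0323]
eef_rot: [0.998, 0.058, 0.0, -0.0]
force: [0.4, 0.3, 0.5]
gripper_width: 0.003
gripper_force: 0.0
[-0.08359258  0.0488228 ]
```

```bash
python3 -m handwheel '[1,2,0,3,0, 1,3,0,3,0, 1,4,0,3,0]'; python3 -m handwheel '[1,1,0,0,0, 1,2,0,0,0]';python3 - <<'E'
from h import *
s=arm.state();o=np.array([.6563,-.0558]);f=.116;A=np.array([[np.cos(f),-np.sin(f)],[np.sin(f),np.cos(f)]])
print((s['position'][:2]-o)@A)
im=cams.camera("wrist");cv2.imwrite("pics/w6.png",im)
E
```

```text
t: 10.62
position: [0.5684, -0.0169, 0.0299]
eef_rot: [0.998, 0.058, -0.003, 0.001]
force: [-9.9, -1.3, 14.3]
gripper_width: 0.0
gripper_force: 13.1
t: 10.88
position: [0.5684, -0.017, 0.0299]
eef_rot: [0.998, 0.058, -0.005, 0.001]
force: [-14.0, -1.3, 19.1]
gripper_width: -0.0
gripper_force: 16.6
[-0.08286192  0.04875863]
```

View pics/w6.png

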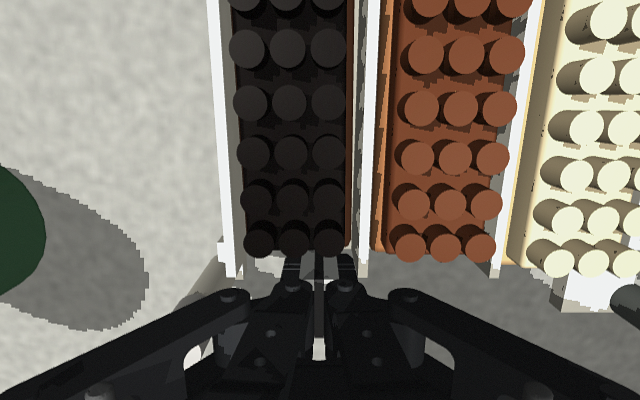

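The tips are on the wood's upper edge (z 0.030) against the bristles at about (320,255), not its end face. Back off, go lower and push on the wood.

```bash
python3 -m handwheel '[1,-3,0,-6,0, 1,-20,1,-6,0, 1,-36,2,-6,0, 1,-36,2,3,0, 1,-36,2,9,0, 1,-36,2,9,0, 1,-30,2,9,0]'; python3 -c "
from h import *
s=arm.state();o=np.array([.6563,-.0558]);f=.116;A=np.array([[np.cos(f),-np.sin(f)],[np.sin(f),np.cos(f)]])
print((s['position'][:2]-o)@A)"
```

```text
t: 11.8
position: [0.5439, -0.0217, 0.0201]
eef_rot: [0.998, 0.058, -0.0, -0.0]
force: [-0.0, 0.7, 1.3]
gripper_width: -0.001
gripper_force: 0.0
[-0.10773069  0.04687747]
```

```bash
python3 -m handwheel '[1,5,0,0,0, 1,10,0,0,0, 1,14,0,0,0, 1,18,0,0,0, 1,21,0,0,0, 1,23,0,0,0, 1,23,0,0,0]'; python3 -c "
from h import *
s=arm.state();o=np.array([.6563,-.0558]);f=.116;A=np.array([[np.cos(f),-np.sin(f)],[np.sin(f),np.cos(f)]])
print((s['position'][:2]-o)@A)"
```

```text
t: 12.68
position: [0.5663, -0.0192, 0.0202]
eef_rot: [0.998, 0.058, -0.0, 0.0]
force: [-0.1, -0.7, -0.3]
gripper_width: 0.001
gripper_force: 0.4
[-0.08517059  0.04674228]
```

Go on in small steps until it meets the stop.

```bash
for i in 1 ; do python3 -m handwheel '[1,2,0,0,0, 1,2,0,0,0]'; python3 -m handwheel '[1,2,0,0,0, 1,2,0,0,0]'; python3 -m handwheel '[1,2,0,0,0, 1,2,0,0,0]';done | egrep "pos|force: \["
```

```text
position: [0.5688, -0.0189, 0.0203]
force: [-0.4, -0.2, 0.0]
position: [0.5705, -0.0187, 0.0203]
force: [-0.3, -1.3, 1.2]
position: [0.5705, -0.0187, 0.0201]
force: [-5.9, -1.2, 3.9]
```

```bash
python3 -m handwheel '[1,2,0,0,0, 1,3,0,0,0]'| egrep "pos|force: \["; python3 -m handwheel '[1,-15,0,0,0, 1,-40,0,0,0, 1,-40,20,-5,0, 1,-40,47,-8,0, 1,-40,47,-2,0, 1,-40,47,-2,0]';  python3 - <<'E'
from h import *
s=arm.state();o=np.array([.6563,-.0558]);f=.116;A=np.array([[np.cos(f),-np.sin(f)],[np.sin(f),np.cos(f)]])
print((s['position'][:2]-o)@A)
im=cams.camera("wrist");cv2.imwrite("pics/w7.png",im)
E
```

```text
position: [0.5706, -0.0187, 0.0199]
force: [-12.7, -0.9, 10.9]
t: 14.42
position: [0.5408, -0.0686, 0.0218]
eef_rot: [0.998, 0.058, -0.0, -0.0]
force: [-0.2, 0.5, -0.7]
gripper_width: -0.001
gripper_force: 0.0
[-0.11624317  0.00067126]
```

View pics/w7.png

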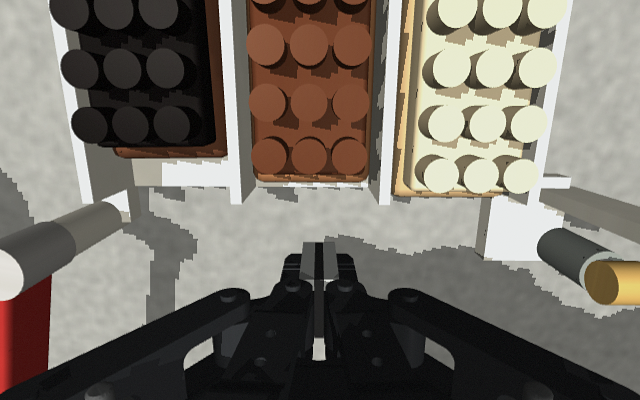

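The black brush is home (front edge at row 157, behind the wall ends at row 200). Brown (row 185) and cream (row 195) stick out. Push brown, then cream.

```bash
python3 -m handwheel '[1,10,0,0,0, 1,18,0,0,0, 1,24,0,0,0, 1,28,0,0,0, 1,31,0,0,0, 1,33,0,0,0, 1,33,0,0,0]'| egrep "pos|force: \["; for i in 1 ; do python3 -m handwheel '[1,2,0,0,0, 1,2,0,0,0]'; python3 -m handwheel '[1,2,0,0,0, 1,2,0,0,0]'; python3 -m handwheel '[1,2,0,0,0, 1,2,0,0,0]';done | egrep "pos|force: \["
```

```text
position: [0.5743, -0.0656, 0.0224]
force: [-0.2, 0.4, 0.7]
position: [0.5757, -0.0655, 0.0223]
force: [-1.7, -0.7, -0.1]
position: [0.5757, -0.0655, 0.0221]
force: [-6.8, -1.1, 5.1]
position: [0.5758, -0.0655, 0.0219]
force: [-9.7, -0.9, 7.9]
```

```bash
python3 -m handwheel '[1,-20,0,0,0, 1,-50,0,0,0, 1,-50,25,-3,0, 1,-50,47,-2,0, 1,-50,47,-1,0, 1,-30,47,-1,0, 1,-22,47,-1,0, 1,-15,47,-1,0, 1,-10,47,-1,0, 1,-10,47,-1,0]'| egrep "pos|force: \["; python3 -m handwheel '[1,2,0,0,0, 1,4,0,0,0, 1,4,0,0,0]'| egrep "pos|force: \["
```

```text
position: [0.5757, -0.1125, 0.0233]
force: [0.5, -0.6, 0.1]
position: [0.5795, -0.1123, 0.0233]
force: [0.4, -0.7, -0.3]
```

```bash
for i in 1 ; do python3 -m handwheel '[1,2,0,0,0, 1,2,0,0,0]'; python3 -m handwheel '[1,2,0,0,0, 1,2,0,0,0]'; python3 -m handwheel '[1,2,0,0,0, 1,2,0,0,0]';done | egrep "pos|force: \["
```

```text
position: [0.581, -0.1122, 0.0233]
force: [-2.3, 0.3, 1.7]
position: [0.581, -0.1122, 0.0232]
force: [-6.8, -0.1, 5.5]
position: [0.581, -0.1122, 0.023]
force: [-11.8, -0.5, 9.9]
```

All three brushes are against the stop: the fingers stall at rack x of about -81 with the force rising. Now work out the keeper sweep.

```bash
python3 -m handwheel '[1,-20,0,0,0, 1,-60,0,-20,0, 1,-60,0,-70,0, 1,-60,0,-100,0, 1,-60,0,-100,0]'
cat > kp.py <<'E'
from h import *
import sys
o=np.array([.6563,-.0558]);f=.116;A=np.array([[np.cos(f),-np.sin(f)],[np.sin(f),np.cos(f)]])
def P(a,r,z,d=None):
    if d is None: d=.003+.011*abs(np.cos(a))+.012*abs(np.sin(a))
    q=np.array([-.1,.095])+r*np.array([-np.sin(a),-np.cos(a)])+d*np.array([-np.cos(a),np.sin(a)])
    return np.r_[o+A@q,z]
s=arm.state();R=Rn.from_quat(s["eef_rot"]).as_matrix()
def show(*w):
    p=P(*w);print(w,p.round(3),round(np.hypot(*p[:2]),3),(R.T@(p-s["position"])*1000).round(0).tolist())
print("rack",(s["position"][:2]-o)@A,s["position"],s["force"])
E
python3 - <<'E'
from kp import *
show(1.8,.11,.12,.034);show(1.8,.11,.045,.034)
T=cams.camera("top");cv2.imwrite("pics/t7.png",T)
k=cv2.inRange(cv2.cvtColor(T,cv2.COLOR_BGR2HSV),(0,90,50),(8,255,255));k[:185]=0;k[262:]=0;k[:,:308]=0;k[:,326:]=0
ys,xs=np.nonzero(k);w=plane(cams.camera_model("top"),np.c_[xs,ys],.065)[:,:2];v=((w-o)@A-[-.1,.095]);print(len(xs),"angle",np.median(np.arctan2(-v[:,0],-v[:,1])[np.hypot(*v.T)>.08]))
E
```

```text
t: 19.1
position: [0.5283, -0.1187, 0.1262]
eef_rot: [0.998, 0.058, 0.004, 0.001]
force: [0.6, 0.6, -0.1]
gripper_width: -0.002
gripper_force: 0.0
rack [-0.13439639 -0.04768423] [ 0.52832579 -0.11871882  0.12615241] [ 0.6227426   0.60233931 -0.09108881]
(1.8, 0.11, 0.12, 0.034) [0.441 0.073 0.12 ] 0.447 [-65.0, -201.0, 5.0]
(1.8, 0.11, 0.045, 0.034) [0.441 0.073 0.045] 0.447 [-66.0, -201.0, 80.0]
113 angle 1.8202709580537004
```

```bash
python3 -m handwheel '[1,-15,-50,0,0, 1,-32,-100,0,0, 1,-50,-150,0,0, 1,-65,-203,0,0, 1,-65,-203,0,0, 1,-65,-203,30,0, 1,-65,-203,60,0, 1,-65,-203,80,0, 1,-65,-203,80,0]'
python3 - <<'E'
from kp import *
for a in (1.85,1.7,1.5,1.3,1.1,.9,.7): show(a,.11,.045)
E
```

```text
t: 20.27
position: [0.4363, 0.0746, 0.0413]
eef_rot: [0.998, 0.057, -0.002, 0.0]
force: [-0.4, -0.3, 0.2]
gripper_width: -0.002
gripper_force: 0.0
rack [-0.20342761  0.1549438 ] [0.43630631 0.07455779 0.04130992] [-0.38712268 -0.33964316  0.2277255 ]
(1.85, 0.11, 0.045) [0.44  0.062 0.045] 0.445 [3.0, 13.0, -4.0]
(1.7, 0.11, 0.045) [0.436 0.045 0.045] 0.438 [-4.0, 30.0, -4.0]
(1.5, 0.11, 0.045) [0.435 0.022 0.045] 0.436 [-7.0, 52.0, -4.0]
(1.3, 0.11, 0.045) [0.437 0.002 0.045] 0.438 [-7.0, 73.0, -4.0]
(1.1, 0.11, 0.045) [ 0.444 -0.018  0.045] 0.444 [-3.0, 93.0, -4.0]
(0.9, 0.11, 0.045) [ 0.455 -0.037  0.045] 0.456 [5.0, 113.0, -4.0]
(0.7, 0.11, 0.045) [ 0.469 -0.054  0.045] 0.472 [18.0, 132.0, -4.0]
```

```bash
python3 -m handwheel '[1,2,10,-4,0, 1,-3,27,-4,0, 1,-5,40,-4,0, 1,-6,53,-4,0, 1,-6,66,-4,0, 1,-5,79,-4,0, 1,-3,93,-4,0, 1,1,105,-4,0, 1,8,118,-4,0, 1,18,132,-4,0]'
python3 - <<'E'
from kp import *
show(.7,.11,.045);show(.55,.12,.045);show(.42,.13,.045);show(.3,.138,.045);show(.2,.14,.045);show(.14,.14,.045);show(.1,.14,.045);show(0,.14,.045)
T=cams.camera("top");cv2.imwrite("pics/t8.png",T)
k=cv2.inRange(cv2.cvtColor(T,cv2.COLOR_BGR2HSV),(0,90,50),(8,255,255));k[:185]=0;k[250:]=0;k[:,:308]=0;k[:,375:]=0
ys,xs=np.nonzero(k);w=plane(cams.camera_model("top"),np.c_[xs,ys],.065)[:,:2];v=((w-o)@A-[-.1,.095]);g=np.hypot(*v.T);q=(g>.05)&(g<.23);print(q.sum(),"angle",np.median(np.arctan2(-v[:,0],-v[:,1])[q]))
E
```

```text
t: 21.52
position: [0.4713, -0.0542, 0.0473]
eef_rot: [0.998, 0.058, -0.0, 0.0]
force: [0.5, 0.8, 0.3]
gripper_width: 0.005
gripper_force: 0.3
rack [-0.18353417  0.02298109] [ 0.47133943 -0.0542156   0.04727968] [0.51575819 0.76548494 0.28621858]
(0.7, 0.11, 0.045) [ 0.469 -0.054  0.045] 0.472 [-2.0, -0.0, 2.0]
(0.55, 0.12, 0.045) [ 0.479 -0.074  0.045] 0.484 [5.0, 21.0, 2.0]
(0.42, 0.13, 0.045) [ 0.49  -0.092  0.045] 0.498 [14.0, 39.0, 2.0]
(0.3, 0.138, 0.045) [ 0.504 -0.106  0.045] 0.515 [26.0, 55.0, 2.0]
(0.2, 0.14, 0.045) [ 0.518 -0.111  0.045] 0.53 [40.0, 62.0, 2.0]
(0.14, 0.14, 0.045) [ 0.527 -0.113  0.045] 0.539 [49.0, 64.0, 2.0]
(0.1, 0.14, 0.045) [ 0.533 -0.113  0.045] 0.545 [54.0, 66.0, 2.0]
(0, 0.14, 0.045) [ 0.548 -0.114  0.045] 0.56 [70.0, 68.0, 2.0]
1 angle 0.7572182181247803
```

```bash
python3 -m handwheel '[1,2,8,1,0, 1,6,21,1,0, 1,14,39,1,0, 1,20,47,1,0, 1,26,55,1,0, 1,33,58,1,0, 1,40,62,1,0, 1,45,63,1,0, 1,50,64,1,0, 1,50,64,1,0]'
python3 -m handwheel '[1,5,2,0,0, 1,8,2,0,0, 1,10,2,0,0]'; python3 -c "
from kp import *
show(0,.14,.045)"
```

```text
t: 22.82
position: [0.5283, -0.111, 0.0464]
eef_rot: [0.998, 0.058, 0.0, -0.0]
force: [-0.2, 0.9, -0.6]
gripper_width: -0.001
gripper_force: 0.0
t: 23.2
position: [0.5379, -0.1121, 0.0463]
eef_rot: [0.998, 0.058, -0.0, 0.0]
force: [-1.0, 0.9, 1.3]
gripper_width: 0.001
gripper_force: 0.7
rack [-0.12416344 -0.0422156 ] [ 0.53785703 -0.11210257  0.04625935] [-0.97597388  0.89782475  1.30343479]
(0, 0.14, 0.045) [ 0.548 -0.114  0.045] 0.56 [10.0, 3.0, 1.0]
```

```bash
python3 -m handwheel '[1,3,0,0,0, 1,6,0,0,0, 1,6,0,0,0]'|egrep "pos|force: \["; python3 -m handwheel '[1,2,0,0,0, 1,4,0,0,0, 1,4,0,0,0]'|egrep "pos|force: \["; python3 -m handwheel '[1,2,0,0,0, 1,2,0,0,0]'|egrep "pos|force: \["
```

```text
position: [0.5447, -0.1114, 0.0465]
force: [-0.3, -0.3, -0.8]
position: [0.5477, -0.111, 0.0463]
force: [-0.9, -0.4, 0.6]
position: [0.5478, -0.111, 0.0461]
force: [-6.1, -0.6, 3.7]
```

```bash
python3 -m handwheel '[1,2,0,0,0, 1,4,0,0,0, 1,4,0,0,0]'|egrep "pos|force: \["; python3 -m handwheel '[1,-20,0,0,0, 1,-45,0,0,0, 1,-45,0,-50,0, 1,-45,0,-100,0, 1,-50,0,-150,0, 1,-50,0,-190,0, 1,-50,0,-190,0]'|egrep "t:|pos|force: \["
python3 - <<'E'
from kp import *
im=cams.camera("wrist");m=cams.camera_model("wrist");t=cams.camera("top");T=cams.camera_model("top")
k=cv2.inRange(cv2.cvtColor(im,cv2.COLOR_BGR2HSV),(0,130,50),(6,255,255))
k[:,:]=k;c,l,st,ct=cv2.connectedComponentsWithStats(k);print([(st[i].tolist()) for i in range(1,c) if st[i,4]>60])
ys,xs=np.nonzero(k);w=plane(m,np.c_[xs,ys],.065)[:,:2];v=((w-o)@A-[-.1,.095]);g=np.hypot(*v.T);q=(g>.05)&(g<.2)&(abs(v[:,0])<.03);print(q.sum(),"line",np.polyfit(v[q,1],v[q,0],1))
o2=np.zeros((400,800,3),np.uint8);o2[:,:500]=im[:,:500] if 0 else im[:,70:570];o2[:300,500:]=cv2.resize(t[110:260,290:440],(300,300),interpolation=3)
cv2.imwrite("pics/f.png",o2)
E
```

```text
position: [0.5479, -0.111, 0.0458]
force: [-13.9, -0.2, 11.7]
t: 25.45
position: [0.5067, -0.1161, 0.24]
eef_rot: [0.998, 0.058, 0.004, 0.001]
force: [-0.8, 0.6, 0.1]
rack [-0.15552566 -0.0425881 ] [ 0.50674869 -0.11610243  0.24001836] [-0.83716328  0.59756956  0.1215346 ]
[[167, 117, 215, 9, 1370], [174, 216, 58, 53, 228]]
1042 line [ 0.00682116 -0.0019828 ]
```

View pics/f.png

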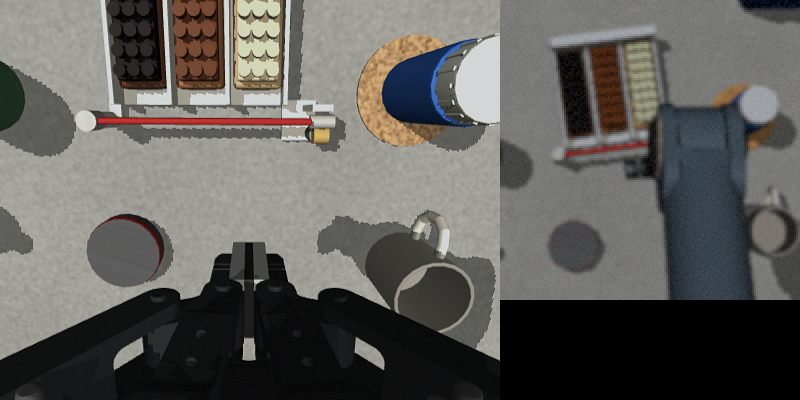

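The bar is shut at about 0.01 rad, with its nose behind the brass roller (320,134). All three brush fronts line up at row 88, and the jar is upright on the mat at (405,90). The robot is clear of everything, so I'll hand it in.

```bash
python3 -c "
from cell import order
print(order.close_job())"
```

```text
the job is handed in; nothing more can be done
None
```

The job is handed in at about 25 s of the 64 s: the blue jar stands upright on the cork mat, all three brushes stuck out and are now pushed home, and the keeper bar is shut past the roller at about 0.01 rad; nothing else on the table was touched.

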